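# Clip the adapter cover shut on the push gauge

## Task

Take the white cover out of the marking machine's catch tray and set it on the white lower shell that stands on the sprung plate, then press it straight down until both blue clips snap over its flange. Keep pressing: finish with the gripper still on the cover, holding the sprung plate pushed down about half of its 12 mm travel (about 12 N), not bottomed out and not let up. Leave the grey cover and the other things on the table where they are.

Things in the scene. Friction and masses are not known exactly. Their poses are not given: they have to be found in the camera images.
- cover: the white clip-on cover, 70 g. Origin: centre of its underside; z up. From below: a plug ring 66 (x) x 34 (y) mm with edges rounded at 5 mm, z 0 to 8; a flange 84 (x) x 50 (y) mm with round ends, z 8 to 14; a grip block 64 (x) x 40 (y) mm with dark vent slots on top, z 14 to 44. Grip the block across its 40 mm (y). Turned half round it is the same
- tray: steel catch tray, 160 (x) x 310 (y) mm, floor 4 mm thick, walls 4 mm thick and 20 mm high, fixed to a low white marking machine. Origin: on the table under its middle. The machine, 122 mm high, begins 185 mm off on the +y side. The white and the grey cover stand in it, one in the +y half and one in the -y half, about 70 mm off its middle
- shell_rim (a point): middle of the white lower shell's open top, level with its rim (60 mm over the table, unpressed); z up, x along its length. Shell 84 (x) x 50 (y) mm outside; opening 69 x 37 mm, deeper than the cover's plug (1.5 mm to spare each side). Seated, the flange lies on the rim, the cover's origin 8 mm below this point, x axes parallel (either way round). Moves down with the sprung plate
- platen (a joint): how far the sprung aluminium plate (155 x 108 mm, the shell is fixed on it) has sunk, straight down, m: 0 up, 0.012 bottomed. It takes about 3.5 N to start it and 1.5 N more per mm: about 12.5 N at 6 mm (half way)
- clip_a (a joint): blue sprung clip at the shell's +x end, 20 mm wide, rising 16 mm above the rim, rad: 0 upright (home), grows as it is pushed outward. Its catch hangs 3 mm over the flange's end; a flange coming down on its slanted top pushes it open (about 0.06), and once past, it springs back to 0 over the flange as the force suddenly drops (to about 4 N). Both clips together give way at about 12 to 16 N
- clip_b (a joint): the same clip at the shell's -x end, rad
- grey_cover: the grey cover of the same shape in the catch tray, not to be used; same size and origin as the white one
- mouse: black computer mouse, about 80 x 62 x 34 mm; origin under its middle
- attenuator: blue box 70 x 24 x 24 mm with a steel connector at each end; origin under its middle
- adapter: black power brick 85 x 48 x 32 mm; origin under its middle
- tape: roll of yellow tape lying flat, 84 mm across, 19 mm high; origin under its centre
- driver: screwdriver lying on the table; origin under its middle
- mug: blue mug, 76 mm across, 90 mm high; origin under its centre
Things that resemble listed ones, but are neither listed nor needed, are in the scene too. Leave any turquoise or yellow look-alike of the cover alone. Of the things that look like the part that bears shell_rim, the larger one is meant.

How it is judged:
By the outcome, as a careful person would: the job done as asked, in the order asked, and still so for the second after the job is handed in, while the arm keeps its last pose, push and grip.
It also fails if it takes over 43 s, if anything falls off the work surface, if the arm or the gripper's body presses on something with over 40 N, if the wrist force passes 120 N, or if a joint passes its speed limit or range.

## Robot

A 6-joint arm with a two-finger parallel gripper is mounted at the origin on the work surface. World frame = base frame: x ahead of the robot, y to its left, z up, the work surface at z = 0. Lengths are in mm, angles in rad, forces in N, time in s.
With the tool pointing down it reaches from about 350 to 775 mm from the base axis. Payload 7.3 kg.
Tool frame: the origin (TCP) lies midway between the tips of the shut fingers; the grasp point (between the pads) lies 19 mm behind it; z points along the fingers, x is the direction in which the jaws open and shut, and the axes are right-handed (so a half turn about z gives the same grasp; the last joint's range is limited). The gripper opens to 92 mm and grips with 3 to 60 N. Pads are 19 mm wide; open, the fingers measure 130 mm over their backs; the gripper's body (75 mm by 190 mm) begins 47 mm behind the grasp point.
Start: joints at [1.006, 0.342, 1.524, -0, 1.275, -0.146], TCP at [213.487, 479.654, 226.741] pointing down, gripper open.
Joint ranges: [-2.53, 2.53], [-0.77, 2.02], [0.04, 2.7], [-1, 4.14], [0.28, 2.66], [-3.11, 3.11]. Speed limits (rad/s): [2.57, 2.57, 3.14, 3.14, 3.14, 3.14].

## Interface

Orientations are given as [roll, pitch, yaw] about the fixed x, y, z axes, in that order (R = Rz(yaw) Ry(pitch) Rx(roll)).
In Python, from plant import bot gives the robot as it stands.
- The arm moves only by the shell command python3 -m pendant 'ROWS' [OPENING]. ROWS is JSON, a list of rows, each an object with "linear": the shift along the world's x, y, z in mm, a list of three; "twist": the turn about the world's z in degrees. In form: [{"linear": [x, y, z], "twist": twist}, ...]. A call has 1 to 20 rows; each row is the pose to reach, as a shift and turn from the pose commanded when the call began; what a row does not reach only later rows make up. A row lasts 1/8 s, in which the tool goes at most 62.5 mm and 10.7 degrees, less where a joint would pass 70% of its speed; a pose out of reach is approached as far as the arm can. A call with a gripper value outside its range is refused whole. OPENING is the closure in counts, from 0 (fully open) to 255 (shut), set as the call begins (- or left out, the last holds). The fingers move at their own pace and stop on an object; the grip force is fixed at half the most. Time passes only in rows, so rows that repeat a pose let the fingers close. It gives the time, the measured TCP pose, the force and the opening at its end, in the units of the state.
- bot.get_obs(): the state, without advancing time (a new reading comes with each control period).
- bot.capture(name): name is "side" or "top" or "wrist"; returns a dict with "frame" (400x640x3 uint8, blue, green, red), "z_map" (400x640 float32, mm along the optical axis (not along the pixel's ray), 0 where there is no reading), "fx", "fy", "cx", "cy" (pixels), "k1" (the pictures are not rectified: a ray, as slopes to the right and down, at radius r is drawn at 1 + k1 r^2 times it, then the intrinsics apply), "rvec" (rotation vector, rad) and "tvec" (3), from world to camera coordinates, as OpenCV has them. Camera axes: x right, y down, z forward; pixel columns grow to the right and rows downward; lengths in mm; the calibration is good to about 2 mm. A picture is of the moment at which its call begins.
- bot.close_job(): hands the job in, once; it reports no verdict.
The state is a dict: "time": time; "joint_positions": joint angles; "dq": joint speeds; "tau": joint torques, N m; "tool_pos": TCP position; "tcp_rot": TCP orientation; "contact_force": force on the tool from outside, world axes, zero at the start; "moment": the same for the moment, N m; "grip_width": finger opening in mm.
Only numpy, scipy, OpenCV 4.12 (cv2) and the standard library are available. Lean on these libraries where they do the work, as an engineer would, in place of code of your own. Each camera call takes 0.05 s, during which the arm holds its last target. There are 200 camera calls.

## Working session

There is one attempt and no reset: what is moved stays moved. The work goes in short steps, Python scripts to look and compute and a shell command to move; the robot and the scene stay as the last step left them, time stands still between calls to the robot, and variables do not carry over. Pictures are saved under pics/ and viewed, about 8 in all and at most 12, crops included, and the job is handed in when it is done.

```bash
mkdir -p pics; ls
cat > h.py <<'E'
import numpy as np, cv2, pickle
from plant import bot
def cap(n):
    c=bot.capture(n); pickle.dump(c,open(n+'.pkl','wb')); return c
def load(n): return pickle.load(open(n+'.pkl','rb'))
def rays(c,px):
    px=np.asarray(px,float).reshape(-1,2)
    K=np.array([[c['fx'],0,c['cx']],[0,c['fy'],c['cy']],[0,0,1]])
    u=cv2.undistortPoints(px.reshape(-1,1,2),K,np.array([c['k1'],0,0,0,0.])).reshape(-1,2)
    return np.c_[u,np.ones(len(u))]
def onplane(c,px,z):
    R=cv2.Rodrigues(np.array(c['rvec'],float))[0]; t=np.array(c['tvec'],float).ravel()
    o=-R.T@t; d=rays(c,px)@R
    return o+d*((z-o[2])/d[:,2])[:,None]
def cloud(c):
    h,w=c['z_map'].shape; v,u=np.mgrid[:h,:w]
    r=rays(c,np.c_[u.ravel(),v.ravel()])*c['z_map'].reshape(-1,1)
    R=cv2.Rodrigues(np.array(c['rvec'],float))[0]; t=np.array(c['tvec'],float).ravel()
    p=(r-t)@R; p[c['z_map'].ravel()==0]=np.nan
    return p.reshape(h,w,3)
E
python3 - <<'E'
from h import *
for n in('top','side'):
    c=cap(n); cv2.imwrite(f'pics/{n}1.png',c['frame'])
    print(n,c['fx'],c['k1'],c['rvec'],c['tvec'])
print(bot.get_obs())
E
```

```text
pics
top 386.0534474389193 0.0256145675385583 [ 2.14035469 -2.19621756  0.09286939] [-17.33469374 521.05820564 998.65477593]
side 389.17440559887524 -0.06328070357226201 [ 2.17832633 -0.13764157  0.04796977] [-531.4693422    57.25202001 1030.26525926]
{'time': 0.1, 'joint_positions': array([ 1.00600475e+00,  3.42652226e-01,  1.52489638e+00,  2.16804373e-05,
        1.27540888e+00, -1.46009055e-01]), 'dq': array([ 0.00084781, -0.00018945, -0.00359849, -0.0016593 , -0.00028559,
       -0.00126368]), 'tau': array([ 2.51364130e-03, -4.32007742e+01, -2.44693977e+01,  7.19201728e-02,
        5.25799650e-02, -1.05009080e-04]), 'tool_pos': array([213.27711569, 479.33996839, 226.12365569]), 'tcp_rot': array([-3.14137357e+00,  1.34728775e-03,  1.15200763e+00]), 'contact_force': array([ 0.54129129, -0.14439927,  0.25468298]), 'moment': array([-0.03792578,  0.03534833,  0.04412223]), 'grip_width': 92.10201148753885}
```

View pics/top1.png

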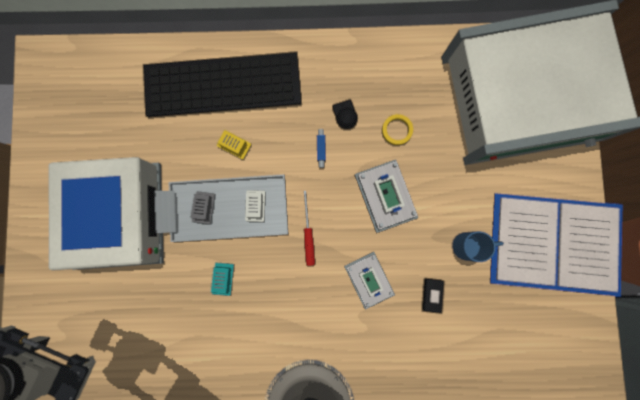

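View pics/side1.png

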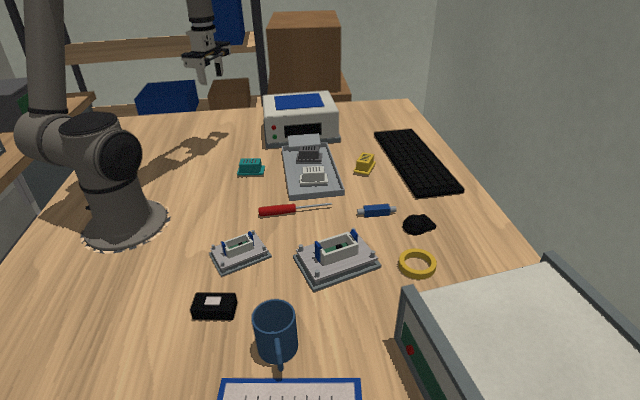

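Top view candidates for the cover: white (255,206), grey (203,207), yellow (234,145) and turquoise (223,279). Only the white one, in the tray, fits the description. For the shell there is the larger plate (388,195) and a smaller one (371,281), so I take the larger. Next is a close crop and a measurement.

```bash
cat > m.py <<'E'
from h import *
c=load('top'); f=c['frame']; P=cloud(c)
a=cv2.resize(f[175:240,170:290],None,fx=6,fy=6,interpolation=cv2.INTER_CUBIC)[:, :400*2]
b=cv2.resize(f[155:235,350:425],None,fx=5,fy=5,interpolation=cv2.INTER_CUBIC)
cv2.imwrite('pics/crop1.png',cv2.resize(np.vstack([cv2.copyMakeBorder(a,0,0,0,0,0),cv2.copyMakeBorder(b,0,0,0,a.shape[1]-b.shape[1],0)]),None,fx=.75,fy=.75))
def rect(mask,off,z,name):
    px=np.argwhere(mask)[:,::-1]+off
    q=onplane(c,px,z)[:,:2].astype(np.float32)
    r=cv2.minAreaRect(q); print(name,len(px),r,'mean',q.mean(0)); return r
# cover block top by depth
def zmask(x0,y0,x1,y1,lo,hi): 
    z=P[y0:y1,x0:x1,2]; return (z>lo)&(z<hi)
print('depth z at cover',P[200:212:3,247:264:3,2].round(),'tray floor',P[215,225],'table',P[330,400])
rect(zmask(235,180,275,230,40,60),[235,180],48,'white top')
rect(zmask(185,180,222,230,40,60),[185,180],48,'grey top')
rect(zmask(350,155,425,235,50,75),[350,155],60,'shell rim')
g=f[155:235,350:425].astype(int)
hsv=cv2.cvtColor(f[155:235,350:425],cv2.COLOR_BGR2HSV)
blue=(hsv[...,0]>105)&(hsv[...,0]<130)&(hsv[...,1]>120)
n,l,s,ct=cv2.connectedComponentsWithStats(blue.astype(np.uint8))
for i in range(1,n):
    if s[i,4]>3: print('blue',s[i],ct[i]+[350,155],onplane(c,ct[i]+[350,155],76))
E
python3 m.py
```

```text
depth z at cover [[46. 51. 47. 44. 47. 25.]
 [46. 48. 46. 50. 48. 23.]
 [47. 46. 49. 45. 46. 20.]
 [52. 50. 49. 47. 46. 16.]] tray floor [497.07884155 214.1773449    4.78160655] table [ 184.64949565 -242.75103158    2.42690141]
white top 380 ((518.5665283203125, 130.7581787109375), (40.39267349243164, 63.187843322753906), 86.1790771484375) mean [518.842   130.70747]
grey top 393 ((517.8623657226562, 268.2090148925781), (41.78818893432617, 63.611515045166016), 81.33192443847656) mean [517.80505 268.32382]
shell rim 330 ((538.357177734375, -219.24090576171875), (98.0943374633789, 51.862030029296875), 18.14983367919922) mean [ 539.805   -219.16573]
blue [31 20  6  4 15] [383.46666667 176.6       ] [[ 578.80488627 -204.5766225    76.        ]]
blue [43 53  7  4 16] [395.625 209.375] [[ 495.02701883 -231.45727785   76.        ]]
```

View pics/crop1.png

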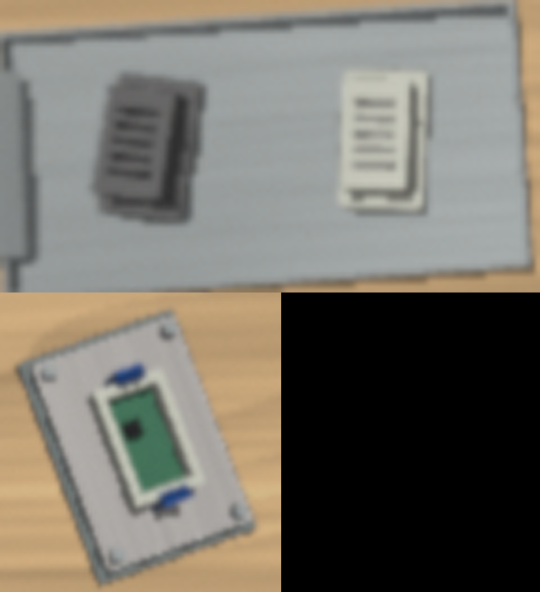

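The crop confirms it: the slotted white block (cover) is in the −y half of the tray. The larger white-rimmed shell has two blue clips at (383,177) and (396,209). I'll move above the cover and look with the wrist camera.

```bash
python3 -m pendant '[{"linear":[15,-17,0],"twist":1},{"linear":[45,-50,0],"twist":3},{"linear":[80,-90,0],"twist":6},{"linear":[115,-130,0],"twist":8},{"linear":[150,-170,0],"twist":10},{"linear":[185,-210,0],"twist":13},{"linear":[220,-250,-10],"twist":15},{"linear":[250,-285,-25],"twist":17},{"linear":[275,-315,-45],"twist":19},{"linear":[295,-337,-60],"twist":20},{"linear":[305,-349,-66],"twist":20},{"linear":[305,-349,-66],"twist":20},{"linear":[305,-349,-66],"twist":20},{"linear":[305,-349,-66],"twist":20}]' 0
python3 - <<'E'
from h import *
c=cap('wrist'); cv2.imwrite('pics/w1.png',c['frame']); P=cloud(c)
z=P[...,2]; print(bot.get_obs()['tool_pos'],bot.get_obs()['tcp_rot'])
f=c['frame'].astype(int)
m=((z>41)&(z<55)).astype(np.uint8)
m=cv2.morphologyEx(m,cv2.MORPH_OPEN,np.ones((3,3)))
n,l,s,ct=cv2.connectedComponentsWithStats(m)
for i in range(1,n):
    if s[i,4]>300:
        px=np.argwhere(l==i)[:,::-1]
        q=onplane(c,px,48)[:,:2].astype(np.float32)
        print(s[i],ct[i],cv2.minAreaRect(q),q.mean(0),np.median(z[l==i]))
E
```

```text
time: 1.85
tool_pos: [518.2, 131.6, 161.4]
tcp_rot: [3.141, -0.0, 1.502]
contact_force: [-0.2, -0.2, 0.1]
grip_width: 91.4
[518.22374965 131.47782654 161.36272305] [ 3.14069071e+00 -3.20344918e-04  1.50223554e+00]
[ 606    0   33  216 3485] [623.20028694 112.36814921] ((470.59124755859375, 382.3925476074219), (172.58465576171875, 20.787240982055664), 0.7718576192855835) [471.4847  383.21564] 46.88856126992766
[ 456  138   63   82 3941] [486.64679015 178.71352449] ((518.2406005859375, 268.3800964355469), (42.23612594604492, 63.54802322387695), 81.26549530029297) [517.4237  268.34805] 47.39519400965862
[ 288  152   52   81 3984] [314.30421687 191.73217871] ((519.5589599609375, 131.59371948242188), (39.04405975341797, 64.03787994384766), 87.20466613769531) [518.6725  131.78462] 47.449318655543046
```

View pics/w1.png

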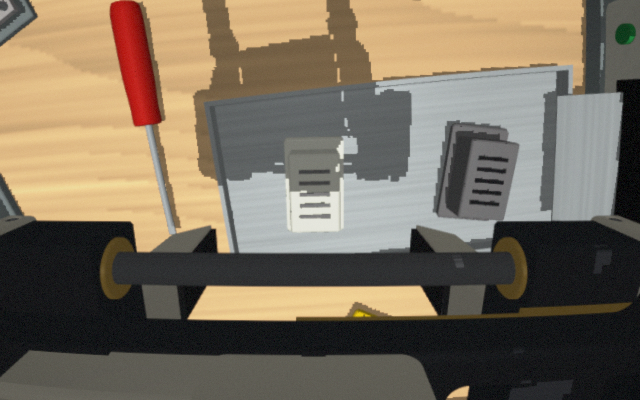

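The wrist view shows the white cover at (314,190), midway between the fingers. Its centre is (519,131.5), with the jaw direction within 1° of the tool's. I'll descend and grip.

```bash
python3 -m pendant '[{"linear":[0.5,0,-15],"twist":0.5},{"linear":[1,0,-40],"twist":0.5},{"linear":[1,0,-65],"twist":0.5},{"linear":[1,0,-90],"twist":0.5},{"linear":[1,0,-110],"twist":0.5},{"linear":[1,0,-125],"twist":0.5},{"linear":[1,0,-134],"twist":0.5},{"linear":[1,0,-138],"twist":0.5},{"linear":[1,0,-138],"twist":0.5},{"linear":[1,0,-138],"twist":0.5}]' 0
python3 -m pendant '[{"linear":[0,0,0],"twist":0},{"linear":[0,0,0],"twist":0},{"linear":[0,0,0],"twist":0},{"linear":[0,0,0],"twist":0},{"linear":[0,0,0],"twist":0},{"linear":[0,0,0],"twist":0},{"linear":[0,0,0],"twist":0},{"linear":[0,0,0],"twist":0}]' 255
```

```text
time: 3.15
tool_pos: [519.9, 130.7, 23.3]
tcp_rot: [3.14, -0.0, 1.51]
contact_force: [0.6, 1.1, -0.8]
grip_width: 91.5
time: 4.15
tool_pos: [519.5, 130.7, 22.8]
tcp_rot: [3.142, -0.0, 1.51]
contact_force: [0.3, 0.7, 0.1]
grip_width: 39.7
```

```bash
python3 -m pendant '[{"linear":[0,0,10],"twist":0},{"linear":[0,0,35],"twist":0},{"linear":[0,0,65],"twist":0},{"linear":[0,-5,95],"twist":0},{"linear":[3,-20,120],"twist":1},{"linear":[10,-45,140],"twist":4},{"linear":[15,-75,147],"twist":8},{"linear":[20,-110,147],"twist":12},{"linear":[25,-145,147],"twist":15},{"linear":[30,-180,147],"twist":18},{"linear":[30,-205,147],"twist":20},{"linear":[30,-220,147],"twist":21},{"linear":[30,-225,147],"twist":21},{"linear":[30,-225,147],"twist":21},{"linear":[30,-225,147],"twist":21}]'
cat > w.py <<'E'
from h import *
import sys
c=cap('wrist'); cv2.imwrite(f'pics/{sys.argv[1]}.png',c['frame']); P=cloud(c); z=P[...,2]
o=bot.get_obs(); print(o['tool_pos'],o['tcp_rot'][2],o['contact_force'],o['grip_width'])
near=np.hypot(P[...,0]-538,P[...,1]+219)<75
m=(near&(z>53)&(z<66)).astype(np.uint8)
px=np.argwhere(m)[:,::-1]
q=onplane(c,px,60)[:,:2].astype(np.float32); print('rim',len(q),cv2.minAreaRect(q),q.mean(0),np.median(z[m>0]))
h=cv2.cvtColor(c['frame'],cv2.COLOR_BGR2HSV)
b=(near&(h[...,0]>105)&(h[...,0]<130)&(h[...,1]>120)).astype(np.uint8)
n,l,s,ct=cv2.connectedComponentsWithStats(b)
for i in range(1,n):
    if s[i,4]>20:
        pp=P[l==i]; t=pp[pp[:,2]>72]; print('blue',s[i],ct[i].round(),t.mean(0) if len(t) else 0,len(t))
E
python3 w.py w2
```

```text
time: 6.02
tool_pos: [549.4, -93.7, 169.9]
tcp_rot: [3.142, -0.0, 1.877]
contact_force: [0.5, 0.1, 0.2]
grip_width: 40.0
[549.46625216 -93.61483112 169.85176461] 1.876981845952198 [ 0.33153222  0.85143155 -0.71181297] 39.83651748677881
rim 3515 ((538.7879028320312, -219.2445068359375), (99.2646484375, 52.623111724853516), 18.201004028320312) [ 537.8273  -219.49147] 59.138544878925096
blue [128  61  51  16 543] [149.  68.] [ 496.40253307 -234.09018156   74.91159905] 322
blue [143 184  43  14 447] [160. 190.] [ 580.49097664 -205.84146584   74.88510779] 277
```

View pics/w2.png

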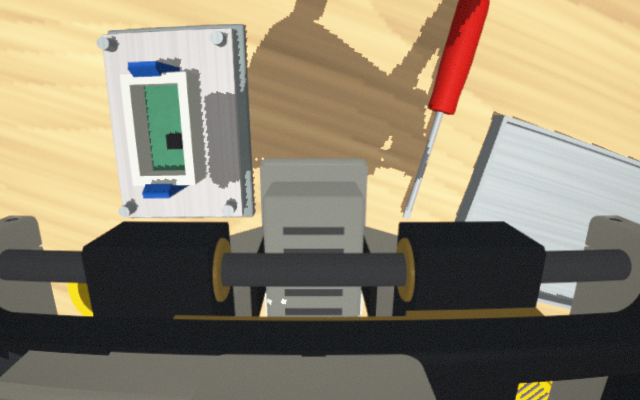

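Run:
```python
from h import *
c=load('wrist'); f=c['frame']; P=cloud(c)
T=np.array([549.46,-93.65]); yaw=1.877
u=np.array([np.sin(yaw),-np.cos(yaw)]) # perp of tool x (cover long axis, ~+x world)
v=np.array([np.cos(yaw),np.sin(yaw)])
# flange end edge along columns
g=cv2.cvtColor(f,cv2.COLOR_BGR2GRAY)
zz=P[...,2]
for col in (285,300,313,330,345):
    r=[k for k in range(140,180) if 145<zz[k,col]<185]
    if r:
        p=onplane(c,[[col,r[0]-.5]],165)[0,:2]; print('flange end',r[0],(p-T)@u)
    r=[k for k in range(165,205) if 188<zz[k,col]<205]
    if r:
        p=onplane(c,[[col,r[0]-.5]],194.9)[0,:2]; print('block end',r[0],(p-T)@u)
for row in (190,200,210):
    m=[k for k in range(240,400) if 186<zz[row,k]<202]
    p=onplane(c,[[m[0],row],[m[-1],row]],194.9)[:,:2]; print('block y',(p-T)@v, 'zmed',np.median(zz[row,m]))
# opening: non-white region inside the rim at z=60
near=np.hypot(P[...,0]-538,P[...,1]+219)<75
h=cv2.cvtColor(f,cv2.COLOR_BGR2HSV)
rim=(near&(zz>56)&(zz<63)).astype(np.uint8)
rim=cv2.morphologyEx(rim,cv2.MORPH_CLOSE,np.ones((3,3)))
cs,hi=cv2.findContours(rim,cv2.RETR_CCOMP,cv2.CHAIN_APPROX_NONE)
for k,h_ in zip(cs,hi[0]):
    if len(k)>60:
        q=onplane(c,k.reshape(-1,2),60)[:,:2].astype(np.float32); print('hole' if h_[3]>=0 else 'outer',len(k),cv2.minAreaRect(q))
```

```text
flange end 158 -42.38627555639157
block end 193 -33.18128442529609
flange end 158 -42.37500864625071
block end 192 -33.56943012178905
flange end 158 -42.36930571998676
block end 192 -33.56588859001841
flange end 158 -42.367522904593294
block end 193 -33.16920058381246
flange end 158 -42.3713034422678
block end 193 -33.16578420181458Traceback (most recent call last):
  File "<stdin>", line 18, in <module>
IndexError: list index out of range
```

Run:
```python
from h import *
c=load('wrist'); f=c['frame']; P=cloud(c); zz=P[...,2]
near=np.hypot(P[...,0]-538,P[...,1]+219)<75
rim=(near&(zz>54)&(zz<66)).astype(np.uint8)
rim=cv2.morphologyEx(rim,cv2.MORPH_CLOSE,np.ones((3,3)))
cs,hi=cv2.findContours(rim,cv2.RETR_CCOMP,cv2.CHAIN_APPROX_NONE)
for k,h_ in zip(cs,hi[0]):
    if len(k)>60:
        q=onplane(c,k.reshape(-1,2),60)[:,:2].astype(np.float32); print('hole' if h_[3]>=0 else 'outer',len(k),cv2.minAreaRect(q))
# visible white rim, ray-cast edges in shell frame
cen=np.array([538.3,-219.3]); a=np.radians(18.3); ux=np.array([np.cos(a),np.sin(a)]); uy=np.array([-ux[1],ux[0]])
g=cv2.cvtColor(f,cv2.COLOR_BGR2GRAY).astype(np.float32); hs=cv2.cvtColor(f,cv2.COLOR_BGR2HSV)
R,_=c['rvec'],0
K=np.array([[c['fx'],0,c['cx']],[0,c['fy'],c['cy']],[0,0,1]])
xs=np.arange(-50,50.1,.5); ys=np.arange(-30,30.1,.5)
X,Y=np.meshgrid(xs,ys); W=cen+X[...,None]*ux+Y[...,None]*uy
W=np.dstack([W,np.full(X.shape,60.)])
Rm=cv2.Rodrigues(np.array(c['rvec'],float))[0]; q=W.reshape(-1,3)@Rm.T+np.array(c['tvec']).ravel(); s=q[:,:2]/q[:,2:]
s=s*(1+c['k1']*(s**2).sum(1,keepdims=True)); px=(s*[c['fx'],c['fy']]+[c['cx'],c['cy']]).astype(np.float32).reshape(*X.shape,2)
o=cv2.remap(f,px,None,cv2.INTER_LINEAR); cv2.imwrite('pics/rect.png',cv2.resize(o,None,fx=3.5,fy=3.5))
go=cv2.cvtColor(o,cv2.COLOR_BGR2GRAY).astype(int)
print('row y profile (median x in -25..25)'); 
for y,vv in zip(ys,np.median(go[:,50:150],1)): print(y,int(vv),end='; ')
print('\nx profile'); 
for x,vv in zip(xs,np.median(go[40:80],0)): print(x,int(vv),end='; ')
```

```text
outer 372 ((542.0626220703125, -218.26788330078125), (92.41132354736328, 52.39488220214844), 18.10920524597168)
hole 270 ((537.7504272460938, -219.4224090576172), (69.08363342285156, 36.2788200378418), 18.279939651489258)
row y profile (median x in -25..25)
-30.0 221; -29.5 221; -29.0 221; -28.5 221; -28.0 221; -27.5 222; -27.0 224; -26.5 230; -26.0 238; -25.5 243; -25.0 245; -24.5 245; -24.0 246; -23.5 246; -23.0 246; -22.5 246; -22.0 246; -21.5 246; -21.0 245; -20.5 241; -20.0 222; -19.5 184; -19.0 144; -18.5 125; -18.0 120; -17.5 120; -17.0 120; -16.5 119; -16.0 119; -15.5 120; -15.0 120; -14.5 120; -14.0 120; -13.5 119; -13.0 119; -12.5 119; -12.0 120; -11.5 120; -11.0 120; -10.5 120; -10.0 119; -9.5 117; -9.0 111; -8.5 101; -8.0 97; -7.5 108; -7.0 124; -6.5 127; -6.0 129; -5.5 129; -5.0 129; -4.5 130; -4.0 129; -3.5 130; -3.0 130; -2.5 130; -2.0 130; -1.5 130; -1.0 129; -0.5 130; 0.0 130; 0.5 130; 1.0 130; 1.5 130; 2.0 129; 2.5 130; 3.0 130; 3.5 129; 4.0 129; 4.5 129; 5.0 129; 5.5 129; 6.0 128; 6.5 128; 7.0 129; 7.5 129; 8.0 128; 8.5 128; 9.0 129; 9.5 129; 10.0 129; 10.5 130; 11
[... 1725 characters left out ...]
0 129; 14.5 128; 15.0 129; 15.5 130; 16.0 130; 16.5 130; 17.0 129; 17.5 130; 18.0 130; 18.5 130; 19.0 131; 19.5 131; 20.0 131; 20.5 131; 21.0 131; 21.5 131; 22.0 131; 22.5 130; 23.0 131; 23.5 131; 24.0 130; 24.5 131; 25.0 131; 25.5 128; 26.0 114; 26.5 102; 27.0 88; 27.5 78; 28.0 72; 28.5 70; 29.0 71; 29.5 76; 30.0 91; 30.5 108; 31.0 122; 31.5 125; 32.0 126; 32.5 126; 33.0 129; 33.5 136; 34.0 166; 34.5 209; 35.0 244; 35.5 246; 36.0 246; 36.5 243; 37.0 221; 37.5 197; 38.0 161; 38.5 151; 39.0 146; 39.5 143; 40.0 132; 40.5 116; 41.0 88; 41.5 73; 42.0 68; 42.5 66; 43.0 66; 43.5 66; 44.0 67; 44.5 66; 45.0 65; 45.5 65; 46.0 63; 46.5 60; 47.0 63; 47.5 69; 48.0 77; 48.5 83; 49.0 87; 49.5 91; 50.0 96;
```

View pics/rect.png

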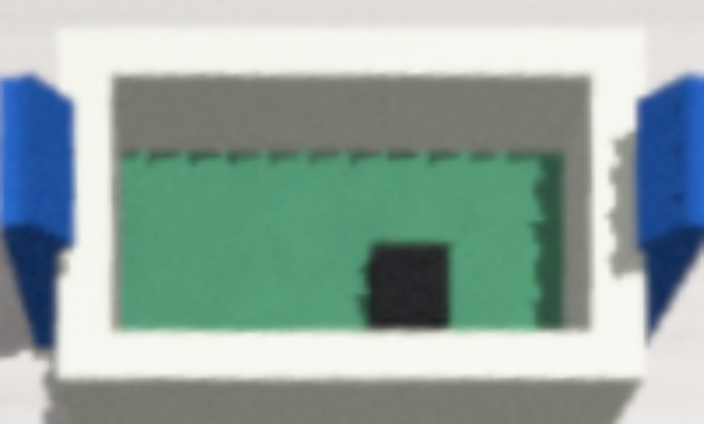

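Run:
```python
from h import *
c=load('wrist'); g=cv2.cvtColor(c['frame'],cv2.COLOR_BGR2GRAY).astype(int); zz=cloud(c)[...,2]
T=np.array([549.46,-93.65]); yaw=1.877; v=np.array([np.cos(yaw),np.sin(yaw)])
for r in(168,174,180,200,210):
    print(r,g[r,254:272],g[r,358:376],np.nanmedian(zz[r,290:340]))
    k=[i for i in range(235,395) if zz[r,i]>140]
    if k: print(k[0],k[-1],'v at 165/195:',[(onplane(c,[[k[0]-.5,r],[k[-1]+.5,r]],z)[:,:2]-T)@v for z in(165,195)])
```

```text
168 [175 168 182 221 220 204 156 148 148 149 148 148 146 147 148 149 149 149] [148 149 148 145 150 146 148 148 148 145 137 135 134 136 134 135 142 191] 164.44030838869315
260 367 v at 165/195: [array([-25.36975605,  24.41742329]), array([-20.80050501,  19.78039519])]
174 [225 225 224 224 224 213 161 149 147 149 148 146 148 149 148 147 145 148] [151 148 148 147 148 147 148 146 146 145 151 167 175 173 167 193 227 231] 164.6464820079667
260 367 v at 165/195: [array([-25.47001126,  24.51547878]), array([-20.88222177,  19.86031899])]
180 [223 227 227 228 226 219 176 148 149 150 150 150 151 150 145 150 150 148] [149 147 150 149 151 151 149 148 162 200 224 222 221 220 219 221 218 219] 164.5797362532569
260 367 v at 165/195: [array([-25.57222086,  24.61548276]), array([-20.96553152,  19.94183096])]
200 [141 212 218 219 221 219 209 153 141 137 138 145 145 144 144 143 147 145] [147 146 145 145 140 137 134 149 194 228 230 232 229 229 229 230 229 229] 194.41043304501468
261 366 v at 165/195: [array([-25.45466718,  24.49033079]), array([-20.869715  ,  19.83982117])]
210 [ 95 144 208 215 212 212 205 177 148 134 140 144 144 147 146 148 148 149] [147 148 144 145 141 138 141 160 202 223 225 226 227 226 226 226 225 224] 194.4749604791058
261 366 v at 165/195: [array([-25.63762398,  24.66955449]), array([-21.01884078,  19.98590414])]
```

```bash
python3 -m pendant '[{"linear":[-1,-10,0],"twist":0},{"linear":[-3,-35,0],"twist":0.4},{"linear":[-6,-65,0],"twist":0.8},{"linear":[-8,-95,0],"twist":0.8},{"linear":[-10,-116,-8],"twist":0.8},{"linear":[-10.6,-124,-25],"twist":0.8},{"linear":[-10.6,-126,-42],"twist":0.8},{"linear":[-10.6,-126,-56],"twist":0.8},{"linear":[-10.6,-126,-64],"twist":0.8},{"linear":[-10.6,-126,-68],"twist":0.8},{"linear":[-10.6,-126,-68],"twist":0.8},{"linear":[-10.6,-126,-68],"twist":0.8}]'
python3 - <<'E'
from h import *
for n in('side','wrist'):
    c=cap(n)
    cv2.imwrite('pics/%s3.png'%n,cv2.resize(c['frame'][210:300,270:400],None,fx=6,fy=6,interpolation=cv2.INTER_CUBIC) if n=='side' else c['frame'])
print(bot.get_obs()['tool_pos'],bot.get_obs()['tcp_rot'],bot.get_obs()['contact_force'])
E
```

```text
time: 7.58
tool_pos: [539.2, -220.4, 102.3]
tcp_rot: [3.141, 0.001, 1.89]
contact_force: [-0.3, -0.1, -0.7]
grip_width: 39.9
[ 539.14798134 -220.46104998  102.25883021] [3.14091033e+00 6.25280654e-04 1.89029381e+00] [-0.14915711 -0.15769933 -0.73611898]
```

View pics/wrist3.png

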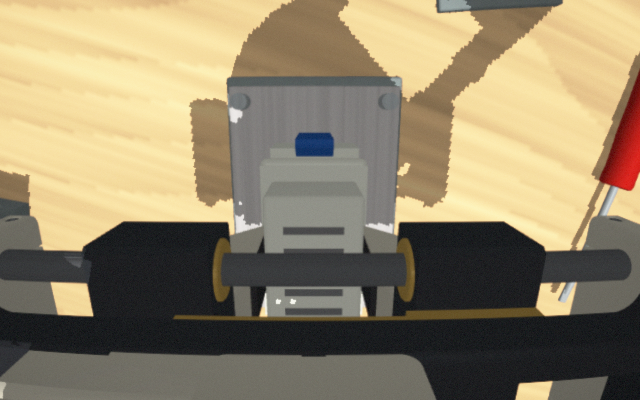

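View pics/side3.png

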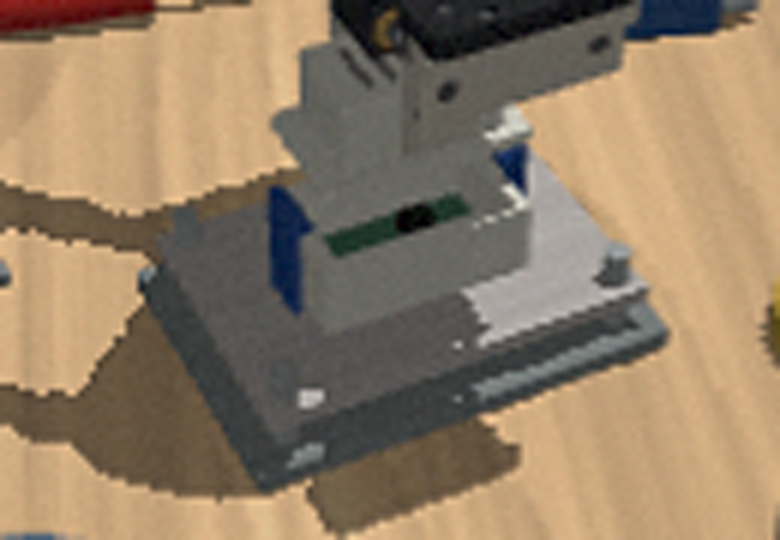

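Count 8: cover flange (cols 260–367) hangs over the shell rim (cols 270–359) and the far clip (295–334), looking concentric. I'll check this numerically.

Run:
```python
from h import *
c=load('wrist'); f=c['frame']
T=np.array([539.15,-220.46]); yaw=1.8903
v=np.array([np.cos(yaw),np.sin(yaw)]);u=np.array([v[1],-v[0]])
h=cv2.cvtColor(f,cv2.COLOR_BGR2HSV); b=((h[...,0]>105)&(h[...,0]<130)&(h[...,1]>120)).astype(np.uint8); b[:,:280]=0;b[:,350:]=0;b[220:]=0
ys,xs=np.nonzero(b); print('clip px',xs.min(),xs.max(),ys.min(),ys.max())
r=(ys.min()+2)
for r in range(ys.min()+1,ys.max(),4):
    k=xs[ys==r]; print(r,[((onplane(c,[[k.min()-.5,r],[k.max()+.5,r]],z)[:,:2]-T)@v).round(2) for z in(76,)])
g=cv2.cvtColor(f,cv2.COLOR_BGR2GRAY).astype(int)
for r in (150,153,156): print(r,g[r,262:278],g[r,352:368],((onplane(c,[[270,r],[359,r]],60)[:,:2]-T)@v).round(2))
print(g[140:166,285],((onplane(c,[[285,149],[285,160]],60)[:,:2]-T)@u).round(2))
zz=cloud(c)[...,2]
for r in(168,174,200):
    k=[i for i in range(235,395) if zz[r,i]>85]; print(r,k[0],k[-1],((onplane(c,[[k[0]-.5,r],[k[-1]+.5,r]],97.5 if r<180 else 127.5)[:,:2]-T)@v).round(2))
```

```text
clip px 295 332 133 155
134 [array([-8.15,  8.17])]
138 [array([-9.7 ,  9.21])]
142 [array([-10.24,   9.23])]
146 [array([-10.26,   9.26])]
150 [array([-9.77,  9.28])]
154 [array([-9.8 ,  9.31])]
150 [123 121 119 126 124 124 126 129 142 148 147 147 144 147 149 145] [146 144 148 146 147 146 140 130 125 125 124 124 126 126 126 129] [-24.88  25.  ]
153 [122 124 124 123 125 123 127 127 137 145 147 147 146 147 146 144] [146 146 147 145 146 145 140 129 128 125 125 123 126 127 129 127] [-24.92  25.05]
156 [125 121 122 123 126 126 125 127 137 149 146 146 142 146 147 147] [144 143 146 146 146 145 141 128 125 125 123 124 124 129 127 128] [-24.97  25.1 ]
[122 125 126 126 124 125 127 127 139 146 149 148 148 148 146 147 147 143
 135 139 138 143 146 148 151 147] [-41.79 -35.58]
168 260 367 [-25.39  24.37]
174 260 367 [-25.49  24.47]
200 261 366 [-20.85  19.83]
```

Alignment agrees within about 0.4 mm on both axes, so I'll descend.

```bash
python3 -m pendant '[{"linear":[0,0.3,-3],"twist":0},{"linear":[0,0.3,-7],"twist":0},{"linear":[0,0.3,-11],"twist":0},{"linear":[0,0.3,-14],"twist":0},{"linear":[0,0.3,-16],"twist":0},{"linear":[0,0.3,-16],"twist":0}]'
python3 -m pendant '[{"linear":[0,0,-1],"twist":0},{"linear":[0,0,-2],"twist":0},{"linear":[0,0,-3],"twist":0},{"linear":[0,0,-4],"twist":0},{"linear":[0,0,-5],"twist":0},{"linear":[0,0,-5],"twist":0}]'
python3 -m pendant '[{"linear":[0,0,-0.5],"twist":0},{"linear":[0,0,-1],"twist":0},{"linear":[0,0,-1.5],"twist":0},{"linear":[0,0,-2],"twist":0},{"linear":[0,0,-2],"twist":0}]'
```

```text
time: 8.43
tool_pos: [538.8, -220.0, 85.6]
tcp_rot: [-3.141, -0.0, 1.89]
contact_force: [-0.4, -0.9, 0.2]
grip_width: 39.7
time: 9.18
tool_pos: [539.0, -220.2, 81.0]
tcp_rot: [3.141, 0.0, 1.89]
contact_force: [-2.6, -1.4, 4.9]
grip_width: 39.8
time: 9.8
tool_pos: [539.2, -220.2, 79.1]
tcp_rot: [3.141, 0.001, 1.89]
contact_force: [-2.2, -0.8, 6.8]
grip_width: 39.8
```

```bash
python3 -m pendant '[{"linear":[-0.3,-0.1,-0.5],"twist":0},{"linear":[-0.6,-0.2,-1],"twist":0},{"linear":[-0.6,-0.2,-1.5],"twist":0},{"linear":[-0.6,-0.2,-2],"twist":0},{"linear":[-0.6,-0.2,-2],"twist":0}]'
python3 -m pendant '[{"linear":[0,0,-0.5],"twist":0},{"linear":[0,0,-1],"twist":0},{"linear":[0,0,-1.5],"twist":0},{"linear":[0,0,-2],"twist":0},{"linear":[0,0,-2],"twist":0}]'
```

```text
time: 10.42
tool_pos: [539.0, -220.4, 77.6]
tcp_rot: [3.14, 0.001, 1.89]
contact_force: [-1.9, -0.0, 8.9]
grip_width: 39.5
time: 11.05
tool_pos: [539.2, -220.5, 75.9]
tcp_rot: [3.14, 0.002, 1.89]
contact_force: [-1.4, 0.4, 10.1]
grip_width: 39.8
```

```bash
python3 -m pendant '[{"linear":[0,0,-0.5],"twist":0},{"linear":[0,0,-1],"twist":0},{"linear":[0,0,-1.5],"twist":0},{"linear":[0,0,-2],"twist":0},{"linear":[0,0,-2],"twist":0}]'
python3 -m pendant '[{"linear":[0,0,-0.5],"twist":0},{"linear":[0,0,-1],"twist":0},{"linear":[0,0,-1.5],"twist":0},{"linear":[0,0,-1.5],"twist":0}]'
```

```text
time: 11.68
tool_pos: [539.3, -220.6, 74.2]
tcp_rot: [3.139, 0.002, 1.89]
contact_force: [-2.7, 0.4, 11.8]
grip_width: 39.7
time: 12.18
tool_pos: [539.5, -220.7, 73.0]
tcp_rot: [3.139, 0.002, 1.89]
contact_force: [-3.1, 0.4, 13.9]
grip_width: 39.6
```

Run:
```python
from h import *
c=cap('side'); a=cv2.resize(c['frame'][215:300,285:385],None,fx=6,fy=6,interpolation=cv2.INTER_CUBIC)
cv2.imwrite('pics/side4.png',a)
P=cloud(c)
T=np.array([539.3,-220.3]);yaw=1.89
print(bot.get_obs()['contact_force'],bot.get_obs()['moment'])
```

```text
[-3.55501757  1.32218961 14.09819795] [0.212271   0.34777603 0.00355029]
```

View pics/side4.png

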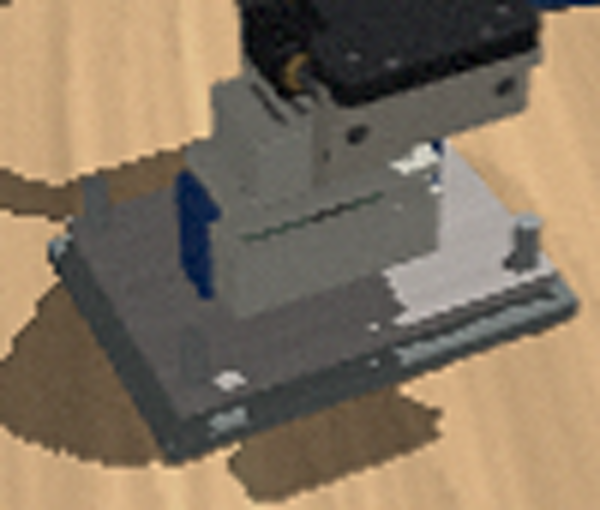

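Count 9: only a thin sliver of green at (310,215) still shows between plug and rim, so the plug is right at the rim. The lateral force and drift suggest it has crept off centre, so I'll raise it slightly and recentre.

```bash
python3 -m pendant '[{"linear":[0,0,2],"twist":0},{"linear":[-0.5,0.3,4],"twist":0},{"linear":[-0.8,0.6,5],"twist":0},{"linear":[-0.8,0.6,5],"twist":0},{"linear":[-0.8,0.6,5],"twist":0}]'
python3 -m pendant '[{"linear":[0,0,-1],"twist":0},{"linear":[0,0,-2],"twist":0},{"linear":[0,0,-3],"twist":0},{"linear":[0,0,-4],"twist":0},{"linear":[0,0,-4],"twist":0}]'
```

```text
time: 12.85
tool_pos: [538.9, -220.7, 77.3]
tcp_rot: [3.139, 0.003, 1.89]
contact_force: [1.0, -2.5, 7.6]
grip_width: 39.7
time: 13.48
tool_pos: [539.1, -220.7, 74.0]
tcp_rot: [3.138, 0.004, 1.89]
contact_force: [-1.7, -1.5, 12.0]
grip_width: 39.9
```

```bash
python3 -m pendant '[{"linear":[0,0,-0.5],"twist":0},{"linear":[0,0,-1],"twist":0},{"linear":[0,0,-1.5],"twist":0},{"linear":[0,0,-1.5],"twist":0}]'
python3 -m pendant '[{"linear":[0,0,-0.5],"twist":0},{"linear":[0,0,-1],"twist":0},{"linear":[0,0,-1],"twist":0}]'
```

```text
time: 13.98
tool_pos: [539.2, -220.6, 72.8]
tcp_rot: [3.138, 0.004, 1.89]
contact_force: [-1.9, -0.5, 13.7]
grip_width: 40.0
time: 14.35
tool_pos: [539.3, -220.6, 72.0]
tcp_rot: [3.138, 0.004, 1.89]
contact_force: [-0.9, -1.0, 14.2]
grip_width: 39.5
```

```bash
python3 -m pendant '[{"linear":[0,0,-0.5],"twist":0},{"linear":[0,0,-1],"twist":0},{"linear":[0,0,-1],"twist":0}]'
python3 -m pendant '[{"linear":[0,0,-0.5],"twist":0},{"linear":[0,0,-1],"twist":0},{"linear":[0,0,-1],"twist":0}]'
```

```text
time: 14.72
tool_pos: [539.3, -220.6, 71.1]
tcp_rot: [3.138, 0.004, 1.89]
contact_force: [-1.6, -1.6, 15.3]
grip_width: 39.8
time: 15.1
tool_pos: [539.0, -220.4, 68.8]
tcp_rot: [3.138, 0.003, 1.89]
contact_force: [1.1, -2.5, 5.4]
grip_width: 39.7
```

The force dropped from 15.3 N to 5.4 N, so the clips have snapped. I'll press on to about 12 N.

```bash
python3 -m pendant '[{"linear":[0,0,-1],"twist":0},{"linear":[0,0,-2],"twist":0},{"linear":[0,0,-3],"twist":0},{"linear":[0,0,-4],"twist":0},{"linear":[0,0,-4],"twist":0},{"linear":[0,0,-4],"twist":0}]'
```

```text
time: 15.85
tool_pos: [539.1, -220.4, 65.3]
tcp_rot: [3.138, 0.003, 1.89]
contact_force: [-0.0, -1.6, 10.8]
grip_width: 39.8
```

Run:
```python
from h import *
c=cap('side'); a=cv2.resize(c['frame'][215:300,285:385],None,fx=6,fy=6,interpolation=cv2.INTER_CUBIC)
cv2.imwrite('pics/side5.png',a)
w=cap('wrist'); cv2.imwrite('pics/w5.png',w['frame'][90:240,200:430].repeat(3,0).repeat(3,1))
o=bot.get_obs(); print(o['tool_pos'],o['contact_force'],o['moment'])
```

```text
[ 539.06419143 -220.4187274    65.25418666] [ 0.05651156 -0.47534465 10.37779987] [ 0.04885214  0.11289001 -0.00593164]
```

View pics/side5.png

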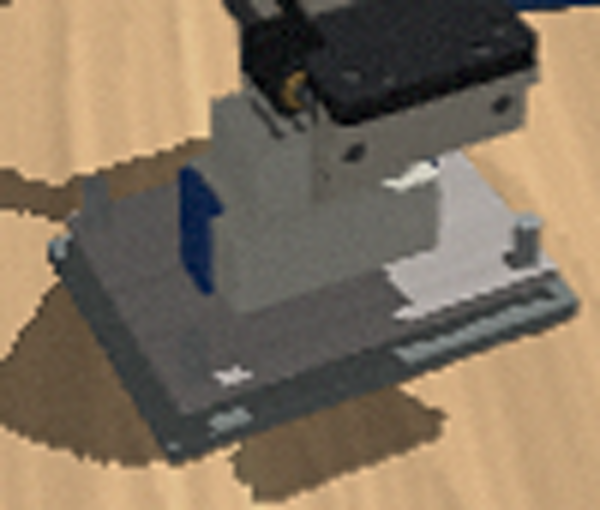

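View pics/w5.png

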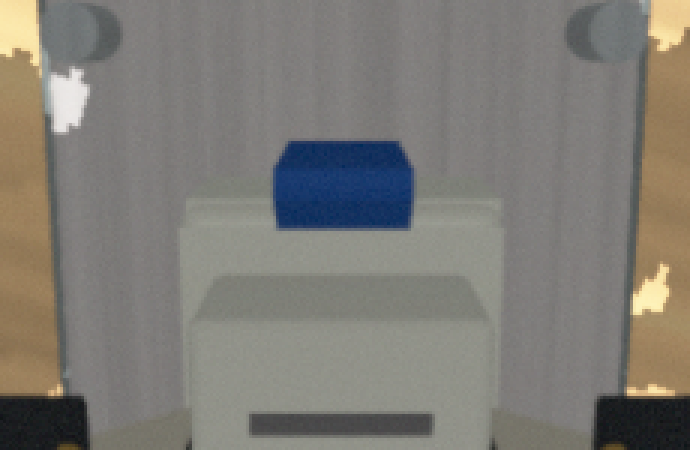

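Count 11: the side view shows no gap left, with the flange flat on the rim. The wrist view shows the blue clip catch at (343,200) overlapping the flange end. Force is 10.5 N, so I'll go about 1 mm further.

```bash
python3 -m pendant '[{"linear":[0,0,-0.5],"twist":0},{"linear":[0,0,-0.9],"twist":0},{"linear":[0,0,-0.9],"twist":0},{"linear":[0,0,-0.9],"twist":0},{"linear":[0,0,-0.9],"twist":0},{"linear":[0,0,-0.9],"twist":0},{"linear":[0,0,-0.9],"twist":0},{"linear":[0,0,-0.9],"twist":0}]'
python3 - <<'E'
from h import *
F=[];Z=[]
for i in range(5):
    c=cap('side'); o=bot.get_obs(); F.append(o['contact_force'][2]); Z.append(o['tool_pos'][2])
print(np.round(F,1),np.round(Z,1),o['grip_width'],o['time'])
E
```

```text
time: 16.95
tool_pos: [539.1, -220.4, 64.5]
tcp_rot: [3.138, 0.003, 1.89]
contact_force: [0.7, -0.9, 10.8]
grip_width: 39.7
[12.4 11.6 11.9 11.5 11.7] [64.5 64.5 64.5 64.5 64.5] 39.83196147539187 17.2
```

Force is steady at about 11.8 N. The views so far show only the −x clip, so the last picture goes to the +x clip.

Run:
```python
from h import *
t=cap('top'); s=load('side')
A=cv2.resize(t['frame'][160:230,350:430],(400,350),interpolation=cv2.INTER_CUBIC)
B=cv2.resize(s['frame'][228:270,325:373],(400,350),interpolation=cv2.INTER_CUBIC)
cv2.imwrite('pics/last.png',np.hstack([A,B]))
h=cv2.cvtColor(s['frame'],cv2.COLOR_BGR2HSV); P=cloud(s)
b=(h[...,0]>105)&(h[...,0]<130)&(h[...,1]>100)&(np.hypot(P[...,0]-539,P[...,1]+220)<70)
n,l,st,ct=cv2.connectedComponentsWithStats(b.astype(np.uint8))
for i in range(1,n): print(st[i],np.nanmean(P[l==i],0).round(1),np.nanmax(P[l==i][:,2]).round(1))
```

```text
[317  95   1   1   1] [ 500.5 -270.   416.5] 416.5
[340 113   1   1   1] [ 534.8 -287.7  391.1] 391.1
[337 130   1   1   1] [ 530.4 -285.1  360.8] 360.8
[353 172   1   1   1] [ 571.7 -221.9  240.6] 240.6
[318 175   1   1   1] [ 502.8 -221.8  239.7] 239.7
[332 175   1   1   1] [ 525.6 -256.8  258.5] 258.5
[318 177   1   1   1] [ 502.1 -228.3  239.1] 239.1
[320 176   1   1   1] [ 506.3 -226.   239.6] 239.6
[351 176   1   1   1] [ 564.7 -238.7  242.1] 242.1
[349 179   1   1   1] [ 559.6 -246.   240.2] 240.2
[320 180   1   1   1] [ 505.2 -234.6  235.9] 235.9
[324 180   1   1   1] [ 512.1 -242.1  239.9] 239.9
[345 181   2   2   2] [ 551.6 -253.8  240.2] 240.5
[324 183   1   1   1] [ 511.8 -244.2  234.5] 234.5
[339 182   1   1   1] [ 539.4 -252.6  239.5] 239.5
[341 183   3   2   3] [ 544.6 -255.9  237.3] 239.0
[334 185   1   1   1] [ 529.5 -254.9  235.1] 235.1
[345 184   1   2   2] [ 550.5 -255.2  234.5] 236.1
[330 186   1   1   1] [ 522.2 -252.6  232.1] 232.1
[332 186   1   1   1] [ 525.6 -255.8  233.8] 233.8
[318 196   1   1   1] [ 504.1 -193.5  171.4] 171.4
[317 202   1   1   1] [ 501.8 -190.9  154.4] 154.4
[322 204   1   1   1] [ 510.2 -213.   163.8] 163.8
[314 208   1   1   1] [ 494.3 -199.6  145.6] 145.6
[327 209   1   1   1] [ 517.6 -237.9  168.2] 168.2
[314 210   1   2   2] [ 494.1 -199.8  139.2] 141.0
[324 211   1   1   1] [ 515.1 -203.8  138.6] 138.6
[327 211   1   1   1] [ 521.8 -201.1  136. ] 136.0
[316 213   2   2   2] [ 498.3 -210.1  138.4] 139.5
[333 220   1   1   1] [ 527.2 -256.4  153.3] 153.3
[334 224   1   1   1] [ 527.5 -268.8  152.7] 152.7
[330 226   1   2   2] [ 518.8 -273.8  151.4] 152.4
[331 233   1   1   1] [ 520.2 -278.   138.1] 138.1
[315 243   7  21  95] [ 494.8 -236.9   51.3] 72.1
```

View pics/last.png

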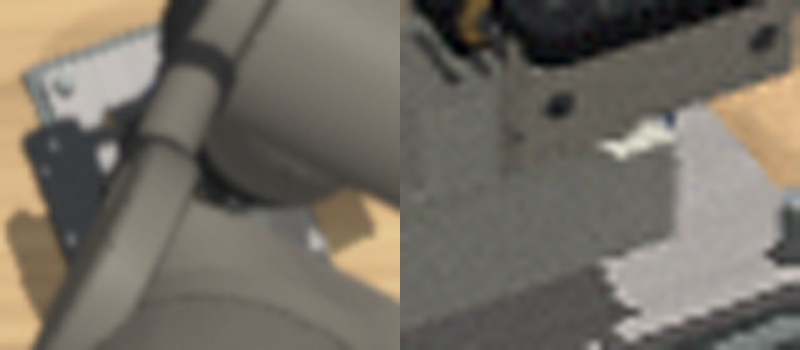

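The +x clip is hidden behind the gripper and the arm. Height, force and tool tilt (0.003 rad) all fit a flange fully seated at both ends, so I'll hand in.

```bash
python3 -c "
from plant import bot
print(bot.close_job()); o=bot.get_obs(); print(o['time'],o['tool_pos'],o['contact_force'],o['grip_width'])"
```

```text
the job is handed in; nothing more can be done
None
the job is handed in; nothing more can be done
```

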